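Seat a queen cage by feel and clamp it for drilling

TASK

Put the yellow queen cage, right way up, into the pocket of the drilling fixture. The sprung nest sinks under any push, so feel that the cage is really fully home, level in the pocket, and let go of it; only then swing the red-handled clamp down onto it, fully to its stop. Press gently, so that the thin cage is not crushed, and leave the white cage and the small carton alone.

Things in the scene. Friction and masses are not known exactly. Their poses are not given: they have to be found in the camera images.
- yellow_cage: Yellow slotted plastic queen cage, box 22 (its x) x 62 (y) x 16 mm (z), 11 to 20 g, flat on the worktop. Origin: centre of its underside, z up. Top and bottom plates (3 mm) are full-width, the long sides between them open: grip it across the 22 mm, on the top plate's edges, mid-length. It goes into the pocket either way round, long side along the fixture's y.
- white_cage: White queen cage of the same shape and size, loose on the worktop; a bystander, not to be moved. It and the yellow one may have changed places.
- carton_small_2: Small white carton, 63 x 100 x 41 mm, loose, behind the cages; a bystander. Origin: centre of its underside.
- fixture: Drilling fixture, fixed to the worktop: aluminium base plate 176 (its x, -76 to +100) x 116 mm (y), 12 mm thick, hinge ears at its +x end, blue sprung nest plate with the pocket in its middle. Origin: underside, below the middle of the nest's adjusting range; z up. The cage must never be pressed on the fixture with 25 N or more. Fully home at rest: cage origin 33 mm above this origin.
- nest_mid (a point): Point 40 mm above the fixture's origin, level with the nest plate's upper face (rim) at rest. The plate is 60 (x) x 94 mm (y). Its place across the fixture is set anew each time: the pocket's centre lies at the fixture's y = 0 but anywhere from 8 mm to -x to 8 mm to +x of this point. No reading tells where: feel for it. Friction (14 N) holds the plate sideways.
- pocket_floor_mid (a point): Point 7 mm below nest_mid, at the height of the pocket's floor at rest. Pocket: 24 (x) x 69 mm (y), 7 mm deep, 1 mm chamfers. A seated cage's top is 9 mm above the rim. The nest sinks from about 3.3 N on, 1.25 mm per newton more, stops hard after 8 mm (10 N) and springs back: a cage on the rim can be pushed as low as a seated one; the force at that height tells which.
- clamp (a joint): Hinged clamp arm: 0 = down on its stop (level, pointing to the fixture's -x), 1.57 upright, 2.05 leaning fully back; starts at 1.6 to 1.9. The hinge is stiff (0.5 N m, some 4 N at the handle) and stays where it is left. Its rubber pad, 30 x 18 mm, at the fixture's x = 0, meets a seated cage at about 0.025 rad and at 0 presses it 2 mm down on the springs.
- clamp_handle (a point): Middle of the clamp's red handle, a round bar 15 mm thick and 70 mm long, parallel to the fixture's y, 132 mm from the hinge; 65 mm above the worktop when the clamp is down, free above. It can be pushed over and down from the hinge side, or pinched.
- clamp_hinge (a point): Hinge axis of the clamp (parallel to the fixture's y), at the fixture's x = +82, y = 0, z = 62 mm; fixed. The arm is 14 mm wide; the bar's centre lies 3 mm to the outer (upper, when down) side of the radial line through the hinge.

How it is judged:
On the way:
1. the yellow cage lies fully home in the pocket, level and let go, with the clamp still up (z of yellow_cage in the frame of fixture between 0.025 and 0.035 m and angle between yellow_cage's own z axis and vertical below 0.08 rad and angle between the y axis of yellow_cage and the y axis of fixture, either way round below 0.08 rad and x of yellow_cage in the frame of fixture between -0.012 and 0.012 m and y of yellow_cage in the frame of fixture between -0.006 and 0.006 m and contact force between the fingers and yellow_cage below 0.3 N and value of joint clamp above 0.6 rad), for 0.2 s.
At the end, for the whole second after the job is handed in: The yellow cage is fully home in the pocket (origin 25 to 35 mm above the fixture's origin, level and in line with the pocket within 0.08 rad, within 12 mm in x and 6 mm in y), released and at rest, and the clamp is down on its stop (below 0.025 rad) (z of yellow_cage in the frame of fixture between 0.025 and 0.035 m and angle between yellow_cage's own z axis and vertical below 0.08 rad and angle between the y axis of yellow_cage and the y axis of fixture, either way round below 0.08 rad and x of yellow_cage in the frame of fixture between -0.012 and 0.012 m and y of yellow_cage in the frame of fixture between -0.006 and 0.006 m and value of joint clamp below 0.025 rad and linear speed of yellow_cage below 0.02 m/s and contact force between the fingers and yellow_cage below 0.3 N); the robot touches nothing.
It fails at once if the clamp was brought down over a cage that was not fully home (value of joint clamp below 0.3 rad and not (z of yellow_cage in the frame of fixture between 0.025 and 0.035 m and angle between yellow_cage's own z axis and vertical below 0.08 rad and angle between the y axis of yellow_cage and the y axis of fixture, either way round below 0.08 rad and x of yellow_cage in the frame of fixture between -0.012 and 0.012 m and y of yellow_cage in the frame of fixture between -0.006 and 0.006 m)).
It fails at once if the yellow cage was pressed on the fixture with 25 N or more (contact force between yellow_cage and fixture above 25 N).
It fails at once if the white cage was moved (distance of white_cage from where it was at the start of the episode above 0.02 m).
It fails at once if the carton was moved (distance of carton_small_2 from where it was at the start of the episode above 0.02 m).
It also fails if it takes over 67 s, if anything falls off the work surface, if the arm or the gripper's body presses on something with over 40 N, if the wrist force passes 120 N, or if a joint passes its speed limit or range.

ROBOT

A 6-joint arm with a two-finger parallel gripper is mounted at the origin on a cart in front of the work surface, level with it; the furniture and walls round the work are solid. World frame = base frame: x ahead of the robot, y to its left, z up, the work surface at z = 0. Lengths are in m, angles in rad, forces in N, time in s.
With the tool pointing down it reaches from about 0.35 to 0.85 m from the base axis. Payload 8.1 kg.
Tool frame: the origin (TCP) lies between the finger pads; the fingertips stand 25 mm ahead of it and the grasp point (between the pads) lies 6 mm ahead of it (robot.tip_extent is the distance from the TCP to the fingertips, in m); z points along the fingers, y is the direction in which the jaws open and shut (so a half turn about z gives the same grasp; the last joint's range is limited). The gripper opens to 93 mm and grips with 3 to 60 N. Pads are 15 mm wide; open, the fingers measure 128 mm over their backs; the gripper's body (75 mm by 188 mm) begins 65 mm behind the grasp point.
Start: joints at [-1.416, 0.13, 1.488, -0, 1.523, -0.085], TCP at [0.143, -0.583, 0.244] pointing down, gripper open.
Joint ranges: [-2.96, 2.96], [-0.89, 2.26], [0.02, 2.5], [-1.34, 4.48], [0, 2.73], [-2.66, 2.66]. Speed limits (rad/s): [2.39, 2.39, 2.79, 3.14, 3.14, 3.14].

INTERFACE

Orientations are given as a rotation vector (axis times angle).
In Python, from plant import robot gives the robot as it stands.
- The arm moves only by the tool drive_tool, never from a script. Its argument "increments" is a list of rows, each a list of 7 numbers: the closure, from 0 (fully open) to 1 (shut), then the shift along the world's x, y, z in units of 25 mm (1.0 is 25 mm), then the turn, a rotation vector about the world's x, y, z in rad. In form: [[gripper, dx, dy, dz, rx, ry, rz], ...]. A call has 1 to 20 rows; each row is the pose to reach, as a shift and turn from the pose commanded when the call began; what a row does not reach only later rows make up. A row lasts 1/12 s, in which the tool goes at most 41.7 mm and 7.16 degrees, less where a joint would pass 70% of its speed; a pose out of reach is approached as far as the arm can. A call with a gripper value outside its range is refused whole. The fingers move at their own pace and stop on an object; "squeeze" is the grip in N (left out, the last holds). Time passes only in rows, so rows that repeat a pose let the fingers close. It gives the time, the measured TCP pose, the force and the opening at its end, in the units of the state.
- robot.read_state(): the state, without advancing time (a new reading comes with each control period).
- robot.read_camera(name): name is "scene" or "top" or "wrist"; returns a dict with "image" (384x512x3 uint8, red, green, blue), "fx", "fy", "cx", "cy" (pixels), "dist" ([k1, k2, p1, p2, k3] as OpenCV has them; the pictures are not rectified), "T" (4x4, takes a point from camera to world coordinates); the wrist camera has in their place "mount" (4x4, takes a point from camera to tool coordinates, whose origin is the TCP and whose axes are the flange's). Camera axes: x right, y down, z forward; pixel columns grow to the right and rows downward; lengths in m; the calibration is good to about 2 mm. A picture is of the moment at which its call begins: read the wrist's pose just before it. There is no depth.
- robot.close_job(): hands the job in, once; it reports no verdict.
The state is a dict: "t": time; "q": joint angles; "dq": joint speeds; "joint_torque": joint torques, N m; "tool_pos": TCP position; "orientation": TCP orientation; "force": force on the tool from outside, world axes, zero at the start; "wrist_torque": the same for the moment, N m; "opening": finger opening in m.
Only numpy, scipy, OpenCV 4.12 (cv2) and the standard library are available. Lean on these libraries where they do the work, as an engineer would, in place of code of your own. Each camera call takes 0.05 s, during which the arm holds its last target.

## Working session

There is one attempt and no reset: what is moved stays moved. The work goes in short steps, Python scripts to look and compute and a tool call to move; the robot and the scene stay as the last step left them, time stands still between calls to the robot, and variables do not carry over. Pictures are saved under pics/ and viewed, and the job is handed in when it is done.

Besides the shell and the picture viewer there is one more tool, called after "Call:" by a JSON object that holds its "name" and its "arguments", one argument or row to a line. drive_tool: Moves the arm, as the interface text tells. Its arguments: {"type":"object","properties":{"increments":{"type":"array"},"squeeze":{"type":"number"}},"required":["increments"]}

```bash
ls; mkdir -p pics; cat > h.py <<'E'
import numpy as np, cv2
from scipy.spatial.transform import Rotation as R
from plant import robot
def grab(name,fn=None):
    s=robot.read_state(); c=robot.read_camera(name)
    c=dict(c); K=np.array([[c['fx'],0,c['cx']],[0,c['fy'],c['cy']],[0,0,1]]); c['K']=K
    if 'mount' in c:
        T=np.eye(4);T[:3,:3]=R.from_rotvec(s['orientation']).as_matrix();T[:3,3]=s['tool_pos'];c['T']=T@np.array(c['mount'])
    c['T']=np.array(c['T']);c['dist']=np.array(c['dist'],float)
    if fn: cv2.imwrite('pics/'+fn,c['image'][:,:,::-1]); np.savez('pics/'+fn+'.npz',image=c['image'],K=K,dist=c['dist'],T=c['T'])
    return c
def load(fn): return dict(np.load('pics/'+fn+'.npz'))
def ray(c,px):
    p=cv2.undistortPoints(np.array(px,float).reshape(-1,1,2),c['K'],c['dist']).reshape(-1,2)
    d=np.c_[p,np.ones(len(p))]@c['T'][:3,:3].T
    return c['T'][:3,3],d/np.linalg.norm(d,axis=1)[:,None]
def onz(c,px,z):
    o,d=ray(c,px); return o+d*((z-o[2])/d[:,2])[:,None]
def tri(c1,p1,c2,p2):
    o1,d1=ray(c1,p1);o2,d2=ray(c2,p2);out=[]
    for a,b in zip(d1,d2):
        A=np.c_[a,-b];t=np.linalg.lstsq(A,o2-o1,rcond=None)[0];x=o1+a*t[0];y=o2+b*t[1];out.append(np.r_[(x+y)/2,np.linalg.norm(x-y)])
    return np.array(out)
def proj(c,P):
    Ti=np.linalg.inv(c['T']);return cv2.projectPoints(np.array(P,float).reshape(-1,1,3),cv2.Rodrigues(Ti[:3,:3])[0],Ti[:3,3],c['K'],c['dist'])[0].reshape(-1,2)
E
python3 - <<'E'
from h import *
for n in ['scene','top','wrist']:
    c=grab(n,n+'0.png'); print(n,c['T'].round(3).tolist(),c['K'][0,0])
s=robot.read_state();print(s)
E
```

```text
pics
scene [[-0.807, -0.341, 0.483, -0.0], [-0.591, 0.448, -0.671, 0.578], [0.012, -0.826, -0.563, 0.662], [0.0, 0.0, 0.0, 1.0]] 481.63953682909073
top [[0.002, -0.995, 0.103, 0.414], [-1.0, -0.001, 0.012, -0.105], [-0.012, -0.103, -0.995, 0.931], [0.0, 0.0, 0.0, 1.0]] 401.2110035922691
wrist [[0.237, -0.934, -0.266, 0.216], [-0.972, -0.228, -0.064, -0.564], [-0.001, 0.274, -0.962, 0.383], [0.0, 0.0, 0.0, 1.0]] 274.34082272555816
{'t': 0.15, 'q': array([-1.41640730e+00,  1.30983107e-01,  1.48903620e+00,  1.66472236e-05,
        1.52299832e+00, -8.53557227e-02]), 'dq': array([-0.00104026, -0.00525793, -0.00415767,  0.00034704, -0.00136939,
       -0.00107294]), 'joint_torque': array([ 8.99674633e-04, -5.60475218e+01, -4.92336667e+01,  7.69526954e-02,
        3.05199204e-02, -7.87903332e-05]), 'tool_pos': array([ 0.1424635 , -0.58242433,  0.24282725]), 'orientation': array([-3.11763397e+00, -3.75517286e-01,  5.11183392e-05]), 'force': array([0.23960824, 0.0714526 , 0.90237711]), 'wrist_torque': array([ 0.02092213, -0.01279478, -0.01803756]), 'opening': 0.0926945602445335}
```

View pics/scene0.png

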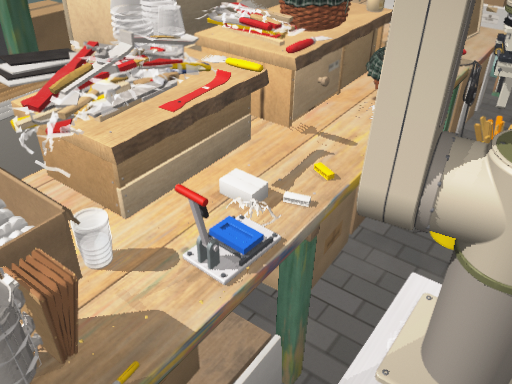

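View pics/top0.png

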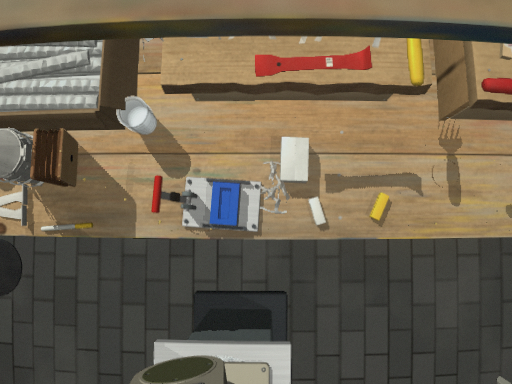

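View pics/wrist0.png

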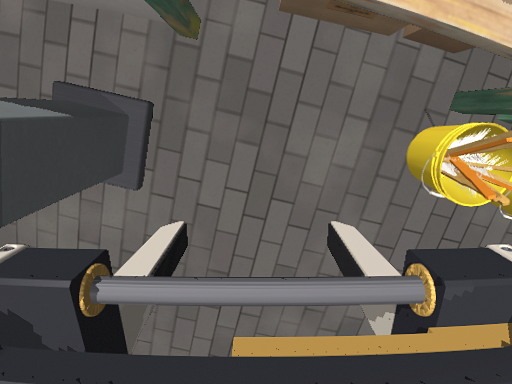

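Top view: yellow cage at about (380,207), white cage (317,211), carton (294,158), fixture (222,205) with its clamp hinge to the image left (world +y). Scene view: yellow cage at (324,171), clamp upright with its red handle at (190,195). Now I'll measure these.

```bash
python3 - <<'E'
from h import *
t=load('top0.png');s=load('scene0.png')
def mask(c,lo,hi,box):
    hsv=cv2.cvtColor(c['image'],cv2.COLOR_RGB2HSV);m=cv2.inRange(hsv,lo,hi);z=np.zeros_like(m);x0,y0,x1,y1=box;z[y0:y1,x0:x1]=m[y0:y1,x0:x1];return z
def big(m): 
    k=cv2.findContours(m,cv2.RETR_EXTERNAL,cv2.CHAIN_APPROX_NONE)[0];return max(k,key=cv2.contourArea).reshape(-1,2)
Y=((20,120,100),(35,255,255));B=((100,120,60),(130,255,255));RD=((0,150,60),(8,255,255))
for n,c,bx in [('top',t,(360,185,400,230)),('scene',s,(305,155,345,190))]:
    k=big(mask(c,*Y,bx));r=cv2.minAreaRect(k);print(n,'yellow',r)
    P=onz(c,k,0.016);rr=cv2.minAreaRect((P[:,:2]*1000).astype(np.float32));print(rr, cv2.boxPoints(rr).round(0).tolist())
for n,c,bx in [('top',t,(200,170,250,235)),('scene',s,(200,205,270,260))]:
    k=big(mask(c,*B,bx));print(n,'blue',len(k))
    P=onz(c,k,0.040);rr=cv2.minAreaRect((P[:,:2]*1000).astype(np.float32));print(rr, cv2.boxPoints(rr).round(0).tolist())
for n,c,bx in [('top',t,(145,170,170,220)),('scene',s,(165,175,215,215))]:
    k=big(mask(c,*RD,bx));print(n,'red',cv2.minAreaRect(k),cv2.boxPoints(cv2.minAreaRect(k)).round(1).tolist())
h=lambda c,x0,y0,x1,y1,f:cv2.resize(c['image'][y0:y1,x0:x1,::-1],None,fx=f,fy=f,interpolation=cv2.INTER_CUBIC)
cv2.imwrite('pics/z1.png',h(t,145,165,405,240,3));cv2.imwrite('pics/z2.png',h(s,165,155,345,285,4))
E
```

```text
top yellow ((379.0000305175781, 206.00001525878906), (11.817580223083496, 28.099580764770508), 23.198591232299805)
((465.67645263671875, -361.8780517578125), (27.429706573486328, 65.03412628173828), 65.14054870605469) [[430.0, -361.0], [489.0, -388.0], [501.0, -363.0], [442.0, -336.0]]
scene yellow ((323.56097412109375, 170.5487823486328), (24.363107681274414, 10.77599048614502), 38.65980911254883)
((461.2786865234375, -355.1470642089844), (38.101783752441406, 81.81803894042969), 61.695919036865234) [[416.0, -353.0], [488.0, -391.0], [506.0, -358.0], [434.0, -319.0]]
top blue 133
((470.7022705078125, -8.919910430908203), (60.79222106933594, 95.3139877319336), 86.50009155273438) [[421.0, -36.0], [516.0, -42.0], [520.0, 19.0], [425.0, 24.0]]
scene blue 116
((465.59674072265625, -4.053428649902344), (72.43512725830078, 102.41425323486328), 86.45381164550781) [[412.0, -37.0], [514.0, -43.0], [519.0, 29.0], [417.0, 35.0]]
top red ((156.3168487548828, 193.83169555664062), (7.363275051116943, 36.21935272216797), 5.710592269897461) [[150.89999389648438, 211.5], [154.5, 175.39999389648438], [161.8000030517578, 176.1999969482422], [158.1999969482422, 212.1999969482422]]
scene red ((190.96372985839844, 194.5621795654297), (36.20672607421875, 8.925716400146484), 30.256441116333008) [[173.10000610351562, 189.3000030517578], [177.60000610351562, 181.60000610351562], [208.8000030517578, 199.8000030517578], [204.39999389648438, 207.5]]
```

View pics/z1.png

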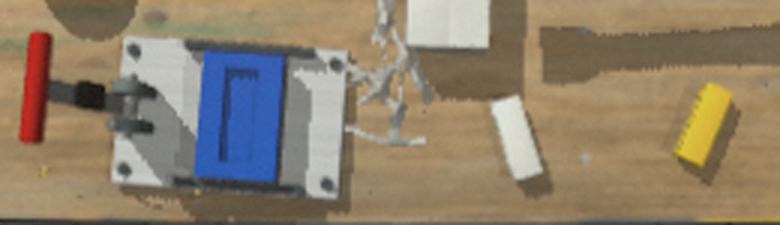

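View pics/z2.png

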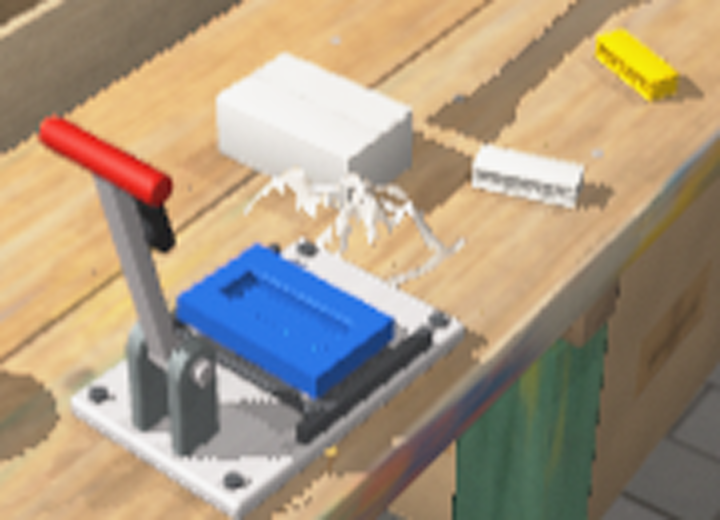

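Call:
{"name": "drive_tool", "arguments": {
  "increments": [
    [0.9, 11.9, 22.1, 4.7, 0, 0, -0.3],
    [0.9, 11.9, 22.1, 4.7, 0, 0, -0.3],
    [0.9, 11.9, 22.1, 4.7, 0, 0, -0.3],
    [0.9, 11.9, 22.1, 4.7, 0, 0, -0.3],
    [0.9, 11.9, 22.1, 4.7, 0, 0, -0.3],
    [0.9, 11.9, 22.1, 4.7, 0, 0, -0.3],
    [0.9, 11.9, 22.1, 4.7, 0, 0, -0.3],
    [0.9, 11.9, 22.1, 4.7, 0, 0, -0.3],
    [0.9, 11.9, 22.1, 4.7, 0, 0, -0.3],
    [0.9, 11.9, 22.1, 4.7, 0, 0, -0.3],
    [0.9, 11.9, 22.1, 4.7, 0, 0, -0.3],
    [0.9, 11.9, 22.1, 4.7, 0, 0, -0.3],
    [0.9, 11.9, 22.1, 4.7, 0, 0, -0.3],
    [0.9, 11.9, 22.1, 4.7, 0, 0, -0.3],
    [0.9, 11.9, 22.1, 4.7, 0, 0, -0.3],
    [0.9, 11.9, 22.1, 4.7, 0, 0, -0.3],
    [0.9, 11.9, 22.1, 4.7, 0, 0, -0.3],
    [0.9, 11.9, 22.1, 4.7, 0, 0, -0.3]
  ]
}}

```text
t: 1.65
tool_pos: [0.44, -0.0298, 0.3608]
orientation: [3.14, -0.091, -0.001]
force: [0.1, 0.3, -1.2]
opening: 0.0096
```

```bash
python3 - <<'E'
from h import *
c=grab('wrist','w1.png');s=robot.read_state();print(s['t'],s['tool_pos'],s['orientation'],s['force'])
cv2.imwrite('pics/w1b.png',cv2.resize(c['image'][:,:,::-1],None,fx=1.5,fy=1.5))
E
```

```text
1.7 [ 0.43968535 -0.03061419  0.36066684] [ 3.13983578e+00 -9.34271822e-02 -1.63228389e-03] [ 0.55520026  0.9989634  -0.44066193]
```

View pics/w1b.png

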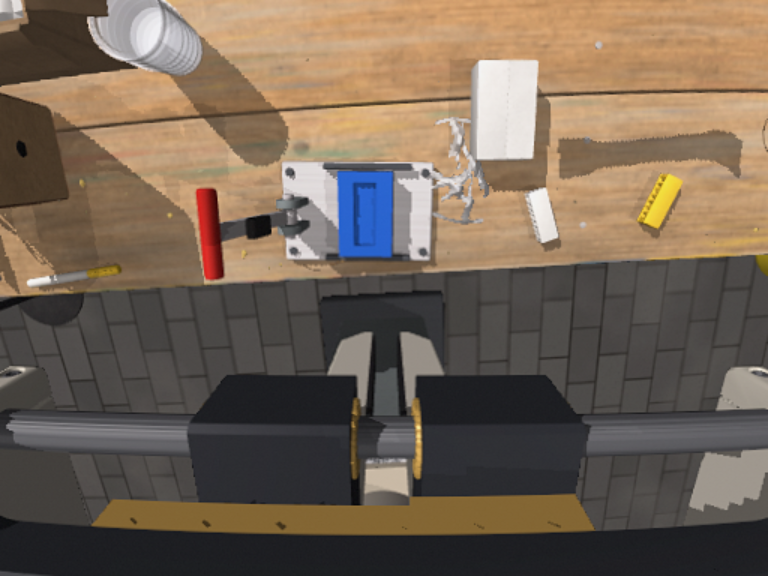

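Wrist view (1.5×): blue nest around (365,213), base plate corners about (283,163), (432,163), (434,258), (289,260), red handle (210,233), yellow cage (660,200), white cage (541,215).

```bash
python3 - <<'E'
from h import *
c=load('w1.png')
im=c['image'][100:180,125:305,::-1]
cv2.imwrite('pics/w1z.png',cv2.resize(im,None,fx=4.4,fy=4.4,interpolation=cv2.INTER_CUBIC))
t=load('top0.png')
cv2.imwrite('pics/t0z.png',cv2.resize(t['image'][170:240,145:275,::-1],None,fx=6,fy=6,interpolation=cv2.INTER_CUBIC))
hsv=cv2.cvtColor(c['image'],cv2.COLOR_RGB2HSV)
def big(m): 
    k=cv2.findContours(m,cv2.RETR_EXTERNAL,cv2.CHAIN_APPROX_NONE)[0];return max(k,key=cv2.contourArea).reshape(-1,2)
m=cv2.inRange(hsv,(100,120,60),(130,255,255));k=big(m)
for z in (.04,):
    rr=cv2.minAreaRect((onz(c,k,z)[:,:2]*1000).astype(np.float32));print('blue',rr,cv2.boxPoints(rr).round(1).tolist())
m=cv2.inRange(hsv,(20,120,100),(35,255,255));m[:,:380]=0;m[:, 470:]=0;k=big(m);print(cv2.minAreaRect(k))
rr=cv2.minAreaRect((onz(c,k,.016)[:,:2]*1000).astype(np.float32));print('yel',rr,cv2.boxPoints(rr).round(1).tolist())
k1=cv2.minAreaRect(k)[0]
print('cage mid tri',tri(c,[k1],t,[(379.,206.)]))
E
```

```text
blue ((470.06072998046875, -8.194389343261719), (59.81733322143555, 94.34848022460938), 86.55883026123047) [[421.20001220703125, -35.20000076293945], [515.4000244140625, -40.900001525878906], [518.9000244140625, 18.799999237060547], [424.79998779296875, 24.5]]
((439.66656494140625, 133.3447723388672), (16.202316284179688, 37.73393630981445), 27.349876403808594)
yel ((466.91705322265625, -357.5995788574219), (31.777729034423828, 63.35727310180664), 65.34777069091797) [[431.5, -358.79998779296875], [489.1000061035156, -385.29998779296875], [502.29998779296875, -356.3999938964844], [444.79998779296875, -329.8999938964844]]
cage mid tri [[ 4.66112899e-01 -3.64826055e-01  5.23990126e-03  1.01417501e-04]]
```

View pics/w1z.png

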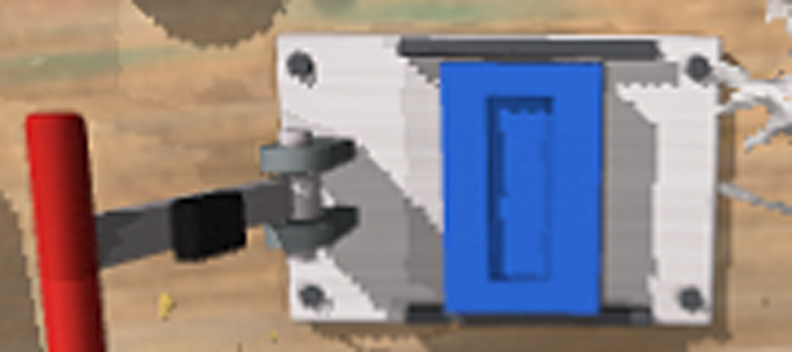

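View pics/t0z.png

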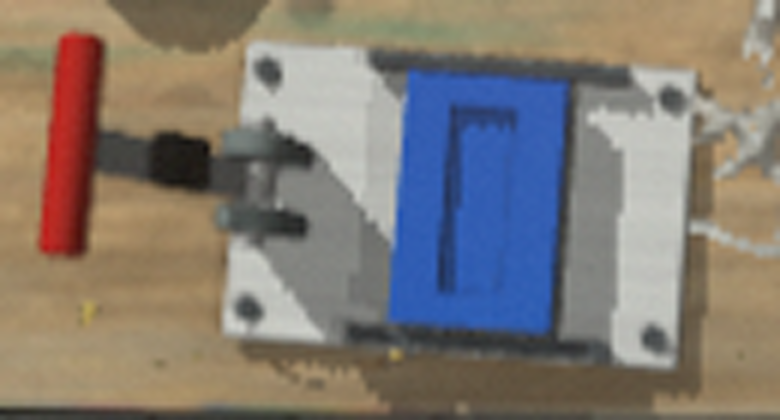

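```bash
python3 - <<'E'
from h import *
w=load('w1.png');t=load('top0.png')
pw=(np.array([(278,36),(718,38),(713,322),(291,320)])+.5)/4.4-.5+[125,100]
pt=(np.array([(247,42),(695,70),(676,367),(222,335)])+.5)/6-.5+[145,170]
fx=np.array([100,-76,-76,100.]);fy=np.array([-58,-58,58,58.])
def fit(P):
    z=fx+1j*fy;q=P[:,0]+1j*P[:,1];a=np.mean((z-z.mean()).conj()*(q-q.mean()));ang=np.angle(a);o=q.mean()-z.mean()*np.exp(1j*ang)
    return ang,o,(np.abs(q-(o+z*np.exp(1j*ang)))).round(1)
for n,c,p in (('w',w,pw),('t',t,pt)):
    P=onz(c,p,.012)[:,:2]*1000; print(n,P.round(1).tolist()); ang,o,r=fit(P);print(np.degrees(ang),o,r)
    b={'w':470.06-8.19j,'t':470.70-8.92j}[n]; print('blue centre in fixture',(b-o)*np.exp(-1j*ang))
# handle ends / hinge ears tri
def fin(P,o,ang): 
    q=(P[0]*1000+1j*P[1]*1000-o)*np.exp(-1j*ang);return q
X=tri(w,pw,t,pt);print(X.round(4))
# red handle end centres
hw=(np.array([(54,116)])+.5)/4.4-.5+[125,100]
print(np.array([200+7,190,212,278])/1.5)
E
```

```text
w [[533.6, 84.2], [522.4, -87.2], [409.5, -81.7], [420.6, 92.6]]
86.35689979547 (470.74575932333954-10.020897695420803j) [2.4 2.8 1.5 1.7]
blue centre in fixture (1.7836238302717204+0.8007110919246405j)
t [[533.9, 84.8], [523.0, -89.0], [409.3, -82.0], [420.7, 92.2]]
86.35458078023304 (470.9555666225358-10.46381794813829j) [1.6 1.4 1.2 1.5]
blue centre in fixture (1.5244449008092487+0.3532080122887395j)
[[ 5.336e-01  8.430e-02  1.300e-02  7.000e-04]
 [ 5.231e-01 -8.830e-02  6.200e-03  1.600e-03]
 [ 4.093e-01 -8.190e-02  1.080e-02  2.000e-04]
 [ 4.207e-01  9.230e-02  1.240e-02  3.000e-04]]
[138.         126.66666667 141.33333333 185.33333333]
```

```bash
python3 - <<'E'
from h import *
w=load('w1.png');t=load('top0.png')
hsv=cv2.cvtColor(w['image'],cv2.COLOR_RGB2HSV);m=cv2.inRange(hsv,(0,150,60),(8,255,255));m[:,165:]=0;m[:,:125]=0;m[:110]=0;m[200:]=0
k=cv2.findContours(m,cv2.RETR_EXTERNAL,cv2.CHAIN_APPROX_NONE)[0];k=max(k,key=cv2.contourArea);r=cv2.minAreaRect(k);print(r)
p=tri(w,[r[0]],t,[(156.3,193.8)])[0];print(p)
a=np.radians(86.36);q=((p[0]-.4708)+1j*(p[1]+.0102))*np.exp(-1j*a);print(q)
dx=82e-3-q.real;dz=p[2]-.062;print('angle',np.arctan2(dz,dx),np.hypot(dx,dz))
E
```

```text
((139.55740356445312, 155.63116455078125), (60.56840896606445, 13.489826202392578), 84.80557250976562)
[4.78252198e-01 1.03512008e-01 1.89712781e-01 1.01703497e-04]
(0.11395573083126125-0.00021790110057793872j)
angle 1.8159779030170038 0.13165000223432216
```

Call:
{"name": "drive_tool", "arguments": {
  "increments": [
    [0.9, 1.42, 3.76, -6.1, 0, 0, 0],
    [0.9, 1.42, 3.76, -6.1, 0, 0, 0],
    [0.9, 1.42, 3.76, -6.1, 0, 0, 0],
    [0.9, 1.42, 3.76, -6.1, 0, 0, 0],
    [0.9, 1.42, 3.76, -6.1, 0, 0, 0],
    [0.9, 1.42, 3.76, -6.1, 0, 0, 0],
    [0.9, 1.45, 4.1, -6.15, 0, 0, 0],
    [0.9, 1.45, 4.3, -6.2, 0, 0, 0],
    [0.9, 1.45, 4.5, -6.3, 0, 0, 0],
    [0.9, 1.48, 4.7, -6.35, 0, 0, 0],
    [0.9, 1.48, 4.85, -6.4, 0, 0, 0],
    [0.9, 1.5, 5.0, -6.45, 0, 0, 0],
    [0.9, 1.5, 5.15, -6.5, 0, 0, 0],
    [0.9, 1.5, 5.27, -6.5, 0, 0, 0]
  ]
}}

```text
t: 2.87
tool_pos: [0.4777, 0.1015, 0.1984]
orientation: [3.14, -0.095, 0.0]
force: [1.6, -5.4, -1.4]
opening: 0.0091
```

```bash
python3 - <<'E'
from h import *
s=robot.read_state();print(s['t'],s['tool_pos'],s['force'])
c=grab('scene','s2.png');cv2.imwrite('pics/s2z.png',cv2.resize(c['image'][140:300,140:360,::-1],None,fx=3.6,fy=3.6,interpolation=cv2.INTER_CUBIC))
c=grab('wrist','w2.png')
E
```

```text
2.8667 [0.47765092 0.10151282 0.19843287] [ 1.61922735 -5.35576139 -1.43669185]
```

View pics/s2z.png

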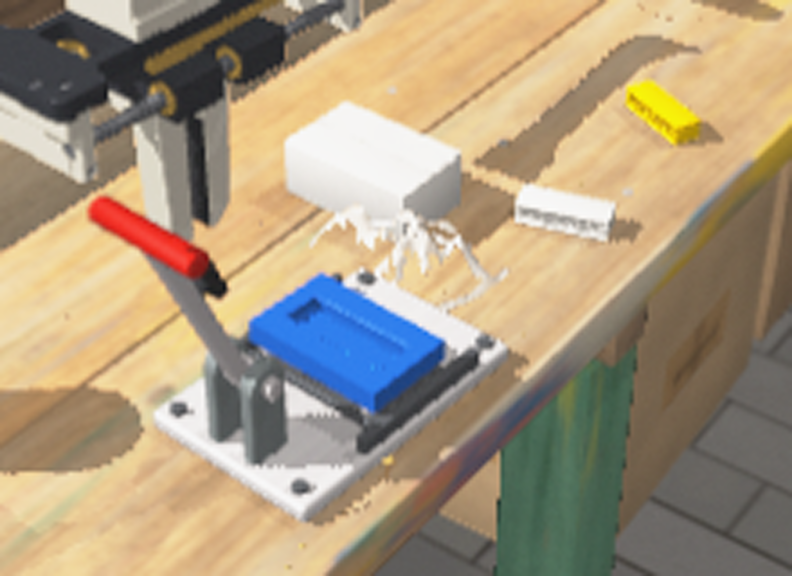

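View pics/w2.png

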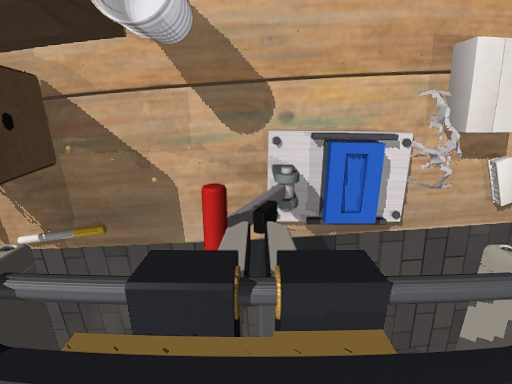

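Call:
{"name": "drive_tool", "arguments": {
  "increments": [
    [0.9, 0, 0.06, 0, 0, 0, 0],
    [0.9, 0, 0.12, 0, 0, 0, 0],
    [0.9, 0, 0.12, 0, 0, 0, 0],
    [0.9, -0.3, -2.0, 0.2, 0, 0, 0],
    [0.4, -2.7, -17.6, 0.2, 0, 0, -0.37],
    [0.4, -2.7, -17.6, 0.2, 0, 0, -0.37],
    [0.4, -2.7, -17.6, 0.2, 0, 0, -0.37],
    [0.4, -2.7, -17.6, 0.2, 0, 0, -0.37],
    [0.4, -2.7, -17.6, 0.2, 0, 0, -0.37],
    [0.4, -2.7, -17.6, 0.2, 0, 0, -0.37],
    [0.4, -2.7, -17.6, 0.2, 0, 0, -0.37],
    [0.4, -2.7, -17.6, 0.2, 0, 0, -0.37],
    [0.4, -2.7, -17.6, 0.2, 0, 0, -0.37],
    [0.4, -2.7, -17.6, 0.2, 0, 0, -0.37],
    [0.4, -2.7, -17.6, 0.2, 0, 0, -0.37],
    [0.4, -2.7, -17.6, 0.2, 0, 0, -0.37],
    [0.4, -2.7, -17.6, 0.2, 0, 0, -0.37],
    [0.4, -2.7, -17.6, 0.2, 0, 0, -0.37],
    [0.4, -2.7, -17.6, 0.2, 0, 0, -0.37]
  ]
}}

```text
t: 4.55
tool_pos: [0.4106, -0.3372, 0.2037]
orientation: [-3.069, 0.668, -0.0]
force: [-0.3, 0.2, 0.3]
opening: 0.056
```

```bash
python3 - <<'E'
from h import *
s=robot.read_state();print(s['t'],s['tool_pos'],s['orientation'],s['force'],s['opening'])
c=grab('wrist','w3.png')
E
```

```text
4.55 [ 0.41057876 -0.33722049  0.20368518] [-3.06935979e+00  6.67611274e-01 -3.20372994e-04] [-0.26716341  0.16316152  0.29946738] 0.05596405253603336
```

View pics/w3.png

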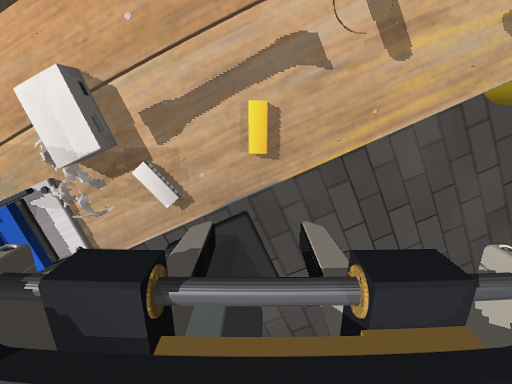

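Wrist view: the yellow cage is upright in the image at about (258,127), aligned with the tool; the fingers are at (190,245) and (325,245). Next I'll measure it.

```bash
python3 - <<'E'
from h import *
c=load('w3.png');w=load('w1.png')
hsv=cv2.cvtColor(c['image'],cv2.COLOR_RGB2HSV)
m=cv2.inRange(hsv,(20,150,100),(35,255,255));m[:,:230]=0;m[:,290:]=0;m[:80]=0;m[180:]=0
k=cv2.findContours(m,cv2.RETR_EXTERNAL,cv2.CHAIN_APPROX_NONE)[0];k=max(k,key=cv2.contourArea).reshape(-1,2)
print(cv2.minAreaRect(k))
P=onz(c,k,.016)[:,:2]*1000;rr=cv2.minAreaRect(P.astype(np.float32));print(rr,cv2.boxPoints(rr).round(1).tolist())
cv2.imwrite('pics/w3z.png',cv2.resize(c['image'][85:170,235:290,::-1],None,fx=7,fy=7,interpolation=cv2.INTER_NEAREST))
E
```

```text
((258.0, 126.5), (53.0, 18.0), 90.0)
((465.77490234375, -363.402099609375), (21.497779846191406, 60.66213607788086), 65.42536163330078) [[433.70001220703125, -360.6000061035156], [488.8999938964844, -385.79998779296875], [497.79998779296875, -366.20001220703125], [442.70001220703125, -341.0]]
```

View pics/w3z.png

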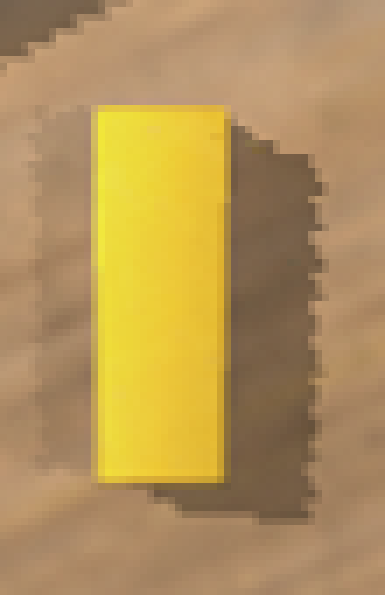

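Call:
{"name": "drive_tool", "arguments": {
  "increments": [
    [0.4, 2.21, -0.98, -5.0, 0, 0, 0],
    [0.4, 2.21, -0.98, -5.0, 0, 0, 0],
    [0.4, 2.21, -0.98, -5.0, 0, 0, 0],
    [0.4, 2.21, -0.98, -5.0, 0, 0, 0],
    [0.4, 2.21, -0.98, -5.0, 0, 0, 0],
    [0.4, 2.21, -0.98, -5.0, 0, 0, 0],
    [0.4, 2.21, -0.98, -5.0, 0, 0, 0]
  ]
}}

```text
t: 5.18
tool_pos: [0.466, -0.3632, 0.0805]
orientation: [3.068, -0.669, 0.003]
force: [-0.7, 0.2, 0.3]
opening: 0.0555
```

```bash
python3 - <<'E'
from h import *
s=robot.read_state();print(s['t'],s['tool_pos'],s['orientation'],s['force'],s['opening'])
c=grab('wrist','w4.png')
E
```

```text
5.1833 [ 0.46604675 -0.3632363   0.08052813] [ 3.06834992 -0.66911183  0.00307041] [-0.65676937  0.17180344  0.28398628] 0.05546611895121798
```

View pics/w4.png

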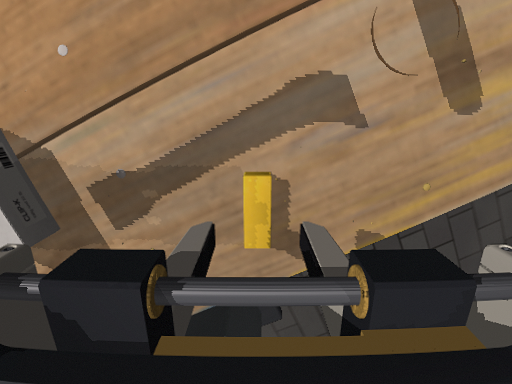

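```bash
python3 - <<'E'
from h import *
a=load('w3.png');b=load('w4.png')
im=b['image'];print([tuple(im[y,257]) for y in range(168,182)]);print([tuple(a['image'][y,257]) for y in range(96,104)])
for yb in (175.5,176.5,177.5): print(tri(a,[(258,99.7)],b,[(257.5,yb)]))
P=onz(b,[(257.5,176.5),(257.5,248),(244.5,210),(271,210)],.016);print(P)
E
```

```text
[(np.uint8(159), np.uint8(131), np.uint8(100)), (np.uint8(162), np.uint8(132), np.uint8(101)), (np.uint8(160), np.uint8(130), np.uint8(101)), (np.uint8(144), np.uint8(117), np.uint8(79)), (np.uint8(113), np.uint8(91), np.uint8(27)), (np.uint8(107), np.uint8(85), np.uint8(17)), (np.uint8(114), np.uint8(89), np.uint8(15)), (np.uint8(150), np.uint8(121), np.uint8(32)), (np.uint8(201), np.uint8(167), np.uint8(47)), (np.uint8(214), np.uint8(178), np.uint8(51)), (np.uint8(208), np.uint8(169), np.uint8(46)), (np.uint8(211), np.uint8(174), np.uint8(48)), (np.uint8(214), np.uint8(179), np.uint8(51)), (np.uint8(213), np.uint8(177), np.uint8(49))]
[(np.uint8(185), np.uint8(152), np.uint8(117)), (np.uint8(186), np.uint8(153), np.uint8(118)), (np.uint8(187), np.uint8(154), np.uint8(122)), (np.uint8(188), np.uint8(153), np.uint8(127)), (np.uint8(227), np.uint8(190), np.uint8(67)), (np.uint8(237), np.uint8(212), np.uint8(56)), (np.uint8(238), np.uint8(212), np.uint8(61)), (np.uint8(237), np.uint8(208), np.uint8(76))]
[[ 4.93669445e-01 -3.76123955e-01  1.59121510e-02  2.64214186e-05]]
[[ 4.93542478e-01 -3.76057993e-01  1.87841907e-02  2.78733256e-05]]
[[ 4.93418787e-01 -3.75993732e-01  2.15821577e-02  2.92883336e-05]]
[[ 0.49297228 -0.3758189   0.016     ]
 [ 0.43817313 -0.35071705  0.016     ]
 [ 0.47264877 -0.35521185  0.016     ]
 [ 0.46391576 -0.37424131  0.016     ]]
```

Call:
{"name": "drive_tool", "arguments": {
  "increments": [
    [0.4, 0, 0, -1.0, 0, 0, 0],
    [0.4, 0, 0, -1.6, 0, 0, 0],
    [0.4, 0, 0, -1.82, 0, 0, 0],
    [0.4, 0, 0, -1.82, 0, 0, 0],
    [0.9, 0, 0, -1.82, 0, 0, 0],
    [0.9, 0, 0, -1.82, 0, 0, 0],
    [0.9, 0, 0, -1.82, 0, 0, 0],
    [0.9, 0, 0, -1.82, 0, 0, 0],
    [0.9, 0, 0, -1.82, 0, 0, 0],
    [0.9, 0, 0, -1.82, 0, 0, 0]
  ],
  "squeeze": 10
}}

```text
t: 6.07
tool_pos: [0.4655, -0.3633, 0.0336]
orientation: [3.069, -0.671, 0.001]
force: [0.0, -0.8, 2.8]
opening: 0.0218
```

Call:
{"name": "drive_tool", "arguments": {
  "increments": [
    [0.9, 0, 0, 0.5, 0, 0, 0],
    [0.9, 0, 0, 1.5, 0, 0, 0],
    [0.9, 0, 0, 3.5, 0, 0, 0],
    [0.9, 0, 1.2, 3.8, 0, 0, 0.05],
    [0.9, 0.2, 2.6, 3.8, 0, 0, 0.1],
    [0.9, 0.2, 4, 3.8, 0, 0, 0.15],
    [0.9, 0.2, 5.4, 3.8, 0, 0, 0.2],
    [0.9, 0.2, 6.8, 3.8, 0, 0, 0.25],
    [0.9, 0.2, 8.2, 3.8, 0, 0, 0.3],
    [0.9, 0.2, 9.6, 3.8, 0, 0, 0.365],
    [0.9, 0.2, 11, 3.8, 0, 0, 0.365],
    [0.9, 0.2, 12.2, 3.5, 0, 0, 0.365],
    [0.9, 0.2, 13.2, 3.2, 0, 0, 0.365],
    [0.9, 0.2, 13.9, 3.0, 0, 0, 0.365],
    [0.9, 0.2, 14.19, 2.86, 0, 0, 0.365],
    [0.9, 0.2, 14.19, 2.86, 0, 0, 0.365],
    [0.9, 0.2, 14.19, 2.86, 0, 0, 0.365]
  ]
}}

```text
t: 7.48
tool_pos: [0.4704, -0.0087, 0.1051]
orientation: [3.14, -0.101, 0.0]
force: [0.0, -0.2, -0.9]
opening: 0.0215
```

```bash
python3 - <<'E'
from h import *
s=robot.read_state();print(s['t'],s['tool_pos'],s['orientation'],s['force'],s['opening'])
c=grab('wrist','w5.png')
cv2.imwrite('pics/w5z.png',cv2.resize(c['image'][60:300,100:412,::-1],None,fx=2.5,fy=2.5,interpolation=cv2.INTER_CUBIC))
c=grab('scene','s5.png');cv2.imwrite('pics/s5z.png',cv2.resize(c['image'][140:290,160:320,::-1],None,fx=3.8,fy=3.8,interpolation=cv2.INTER_CUBIC))
E
```

```text
7.4833 [ 0.47042971 -0.0086859   0.10510838] [ 3.13950314e+00 -1.01011900e-01  4.25693842e-04] [ 0.01385588 -0.24076956 -0.89004429] 0.02154944807922457
```

View pics/w5z.png

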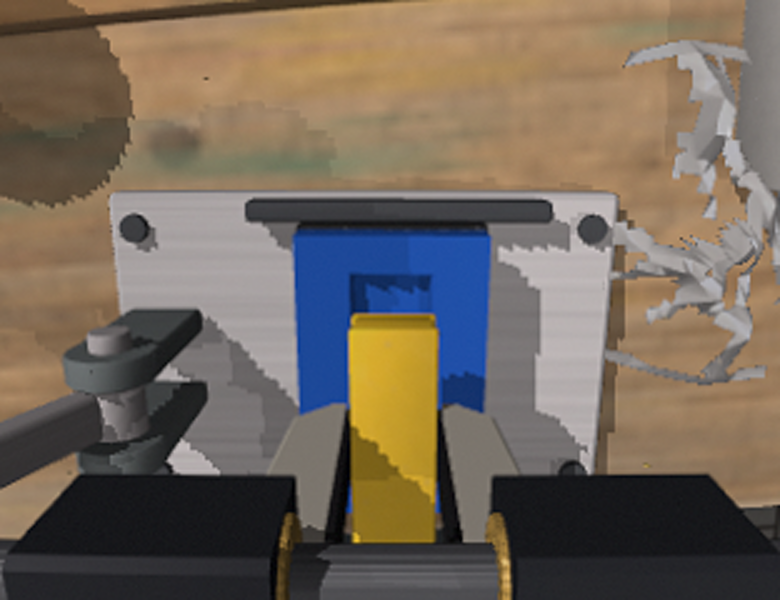

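View pics/s5z.png

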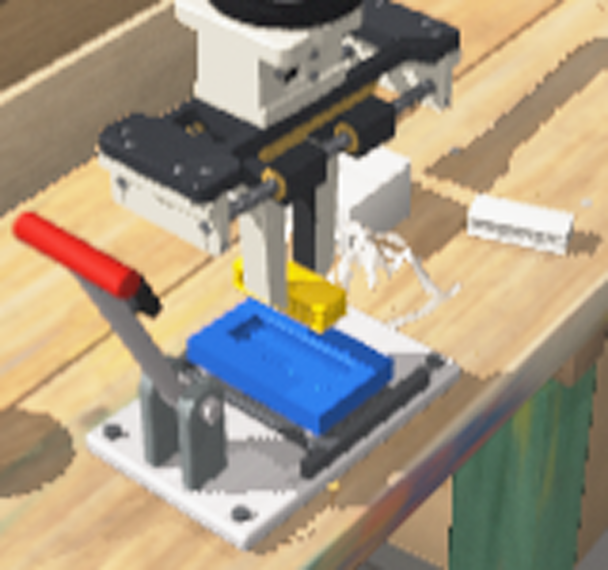

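```bash
python3 - <<'E'
from h import *
c=load('w5.png')
f=lambda u,v:((u+.5)/2.5-.5+100,(v+.5)/2.5-.5+60)
o,a=.4708-.0102j,np.radians(86.36)
def F(P): return np.array([((p[0]-.4708)+1j*(p[1]+.0102))*np.exp(-1j*a)*1000 for p in P]).round(1)
print('pocket far corners',F(onz(c,[f(351,275),f(432,275)],.040)), onz(c,[f(351,275),f(432,275)],.040).round(4).tolist())
print('plate far corners',F(onz(c,[f(294,232),f(490,232)],.040)), 'plate lower',F(onz(c,[f(300,408),f(486,408)],.040)))
print('cage top far',F(onz(c,[f(349,327),f(437,327)],.0875)))
print('base TL TR',F(onz(c,[f(110,192),f(616,192)],.012)))
E
```

```text
pocket far corners [14.7-34.4j -9.9-34.4j] [[0.5061, 0.0023, 0.04], [0.5045, -0.0223, 0.04]]
plate far corners [ 31.5-47.6j -27.1-47.5j] plate lower [ 31.9+9.j  -27.9+9.1j]
cage top far [12.4-31.2j -8.6-31.2j]
base TL TR [ 97.6-57.8j -73.3-57.3j]
```

Call:
{"name": "drive_tool", "arguments": {
  "increments": [
    [0.9, 0, 0.01, -0.5, 0, 0, 0],
    [0.9, 0, 0.01, -0.9, 0, 0, 0],
    [0.9, 0, 0.01, -1.1, 0, 0, 0],
    [0.9, 0, 0.01, -1.2, 0, 0, 0],
    [0.9, 0, 0.01, -1.3, 0, 0, 0],
    [0.9, 0, 0.01, -1.35, 0, 0, 0],
    [0.9, 0, 0.01, -1.4, 0, 0, 0],
    [0.9, 0, 0.01, -1.4, 0, 0, 0]
  ]
}}

```text
t: 8.25
tool_pos: [0.4704, -0.0081, 0.0697]
orientation: [3.14, -0.102, 0.0]
force: [-0.1, -0.8, 0.3]
opening: 0.0219
```

Call:
{"name": "drive_tool", "arguments": {
  "increments": [
    [0.9, 0, 0, -0.05, 0, 0, 0],
    [0.9, 0, 0, -0.1, 0, 0, 0],
    [0.9, 0, 0, -0.12, 0, 0, 0],
    [0.9, 0, 0, -0.12, 0, 0, 0]
  ]
}}

```text
t: 8.58
tool_pos: [0.4703, -0.0081, 0.0666]
orientation: [3.14, -0.102, 0.0]
force: [-0.7, -0.9, -0.7]
opening: 0.0215
```

Call:
{"name": "drive_tool", "arguments": {
  "increments": [
    [0.9, 0, 0, -0.05, 0, 0, 0],
    [0.9, 0, 0, -0.08, 0, 0, 0],
    [0.9, 0, 0, -0.08, 0, 0, 0]
  ]
}}

```text
t: 8.83
tool_pos: [0.4705, -0.0081, 0.0649]
orientation: [-3.14, 0.102, -0.001]
force: [-1.3, 1.0, 4.1]
opening: 0.0215
```

Force only turned up at floor height (4 N at 1.3 mm past it). On the rim it would have been 10 N, so the cage is seated. I'll relax and release.

Call:
{"name": "drive_tool", "arguments": {
  "increments": [
    [0.9, 0, 0, 0.06, 0, 0, 0],
    [0.9, 0, 0, 0.06, 0, 0, 0],
    [0.6, 0, 0, 0.06, 0, 0, 0],
    [0.6, 0, 0, 0.06, 0, 0, 0],
    [0.6, 0, 0, 0.06, 0, 0, 0],
    [0.6, 0, 0, 0.06, 0, 0, 0]
  ]
}}

```text
t: 9.33
tool_pos: [0.47, -0.0081, 0.0659]
orientation: [-3.14, 0.102, 0.001]
force: [0.2, 0.1, 0.6]
opening: 0.0364
```

Call:
{"name": "drive_tool", "arguments": {
  "increments": [
    [0.6, 0, 0, 0.8, 0, 0, 0],
    [0.6, 0, 0, 2.0, 0, 0, 0],
    [0.6, 0, 0, 3.0, 0, 0, 0],
    [0.6, -1.0, 0, 4.5, 0, 0, 0],
    [0.95, -2.0, 0, 5.5, 0, 0, 0],
    [0.95, -2.4, 0, 6.0, 0, 0, 0],
    [0.95, -2.4, 0, 6.0, 0, 0, 0],
    [0.95, -2.4, 0, 6.0, 0, 0, 0]
  ]
}}

```text
t: 10.0
tool_pos: [0.4109, -0.0082, 0.2167]
orientation: [3.14, -0.103, 0.004]
force: [0.7, -0.1, 0.3]
opening: 0.0153
```

```bash
python3 - <<'E'
from h import *
s=robot.read_state();print(s['t'],s['tool_pos'],s['orientation'],s['force'],s['opening'])
c=grab('wrist','w6.png')
cv2.imwrite('pics/w6z.png',cv2.resize(c['image'][60:300,100:412,::-1],None,fx=2.5,fy=2.5,interpolation=cv2.INTER_CUBIC))
c=grab('scene','s6.png');cv2.imwrite('pics/s6z.png',cv2.resize(c['image'][180:290,160:290,::-1],None,fx=5,fy=5,interpolation=cv2.INTER_CUBIC))
E
```

```text
10.0 [ 0.41091035 -0.00818322  0.216722  ] [ 3.13965068 -0.10271065  0.00442138] [ 0.71007901 -0.07701942  0.30327326] 0.015277406305748515
```

View pics/w6z.png

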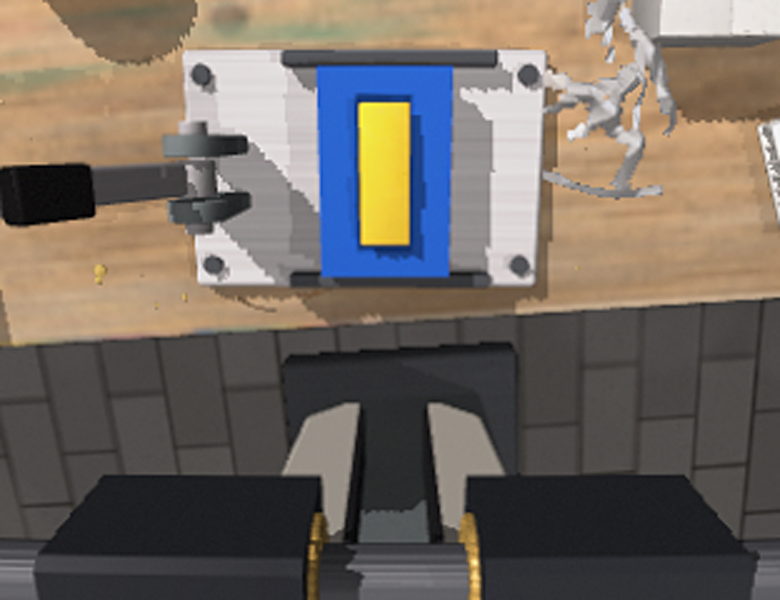

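View pics/s6z.png

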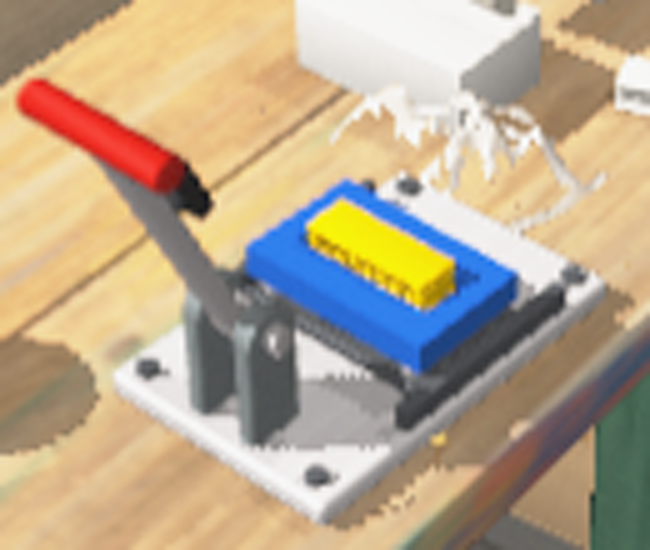

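The pictures show the cage level in the pocket, low against the blue rim, and free of the gripper. Clamp still leans back. I'll go behind the handle.

Call:
{"name": "drive_tool", "arguments": {
  "increments": [
    [1, 0, 0, 1.5, 0, 0, 0],
    [1, 0.6, 0.8, 3.0, 0, 0, 0],
    [1, 1.2, 2.2, 3.33, 0, 0, 0],
    [1, 1.8, 3.8, 3.33, 0, 0, 0],
    [1, 2.4, 5.3, 3.33, 0, 0, 0],
    [1, 2.86, 6.6, 3.33, 0, 0, 0],
    [1, 2.86, 7.26, 3.33, 0, 0, 0],
    [1, 2.86, 7.26, 3.33, 0, 0, 0],
    [1, 2.86, 7.26, 2.0, 0, 0, 0],
    [1, 2.86, 7.26, 0.7, 0, 0, 0],
    [1, 2.86, 7.26, -0.3, 0, 0, 0],
    [1, 2.86, 7.26, -0.67, 0, 0, 0],
    [1, 2.86, 7.26, -0.67, 0, 0, 0]
  ]
}}

```text
t: 11.18
tool_pos: [0.4796, 0.1722, 0.1951]
orientation: [3.138, -0.103, -0.011]
force: [0.1, -0.0, -0.2]
opening: 0.0003
```

```bash
python3 - <<'E'
from h import *
s=robot.read_state();print(s['t'],s['tool_pos'],s['orientation'],s['force'],s['opening'])
c=grab('scene','s7.png');cv2.imwrite('pics/s7z.png',cv2.resize(c['image'][120:290,100:290,::-1],None,fx=3.5,fy=3.5,interpolation=cv2.INTER_CUBIC))
E
```

```text
11.1833 [0.47963523 0.17223366 0.19508301] [ 3.13757784 -0.1032047  -0.01139343] [ 0.13274897 -0.01258642 -0.21720897] 0.00034256789213041707
```

View pics/s7z.png

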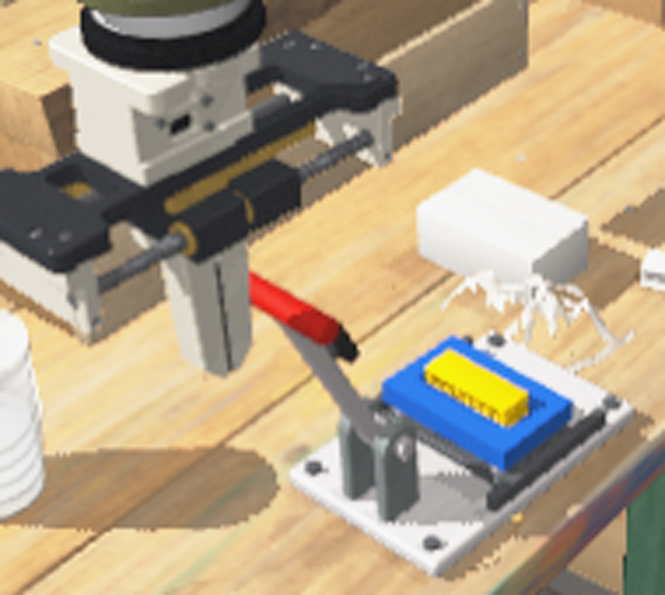

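Call:
{"name": "drive_tool", "arguments": {
  "increments": [
    [1, -0.03, -0.4, 0, 0, 0, 0],
    [1, -0.05, -0.8, 0.1, 0, 0, 0],
    [1, -0.09, -1.4, 0.3, 0, 0, 0],
    [1, -0.13, -2.0, 0.45, 0, 0, 0],
    [1, -0.16, -2.6, 0.55, 0, 0, 0],
    [1, -0.2, -3.2, 0.55, 0, 0, 0],
    [1, -0.24, -3.8, 0.5, 0, 0, 0],
    [1, -0.28, -4.4, 0.4, 0, 0, 0],
    [1, -0.32, -5.0, 0.2, 0, 0, 0],
    [1, -0.35, -5.5, 0, 0, 0, 0],
    [1, -0.37, -5.9, -0.3, 0, 0, 0],
    [1, -0.37, -5.9, -0.3, 0, 0, 0]
  ]
}}

```text
t: 12.23
tool_pos: [0.4735, 0.0235, 0.1938]
orientation: [3.139, -0.106, 0.006]
force: [-0.1, 0.3, -0.2]
opening: 0.0005
```

```bash
python3 - <<'E'
from h import *
s=robot.read_state();print(s['t'],s['tool_pos'],s['orientation'],s['force'],s['opening'])
c=grab('scene','s8.png');cv2.imwrite('pics/s8z.png',cv2.resize(c['image'][120:290,100:290,::-1],None,fx=3.5,fy=3.5,interpolation=cv2.INTER_CUBIC))
E
```

```text
12.2333 [0.47347801 0.02353676 0.19382296] [ 3.1390875  -0.1056775   0.00599521] [-0.08978854  0.3136023  -0.15414248] 0.0004504335414701588
```

View pics/s8z.png

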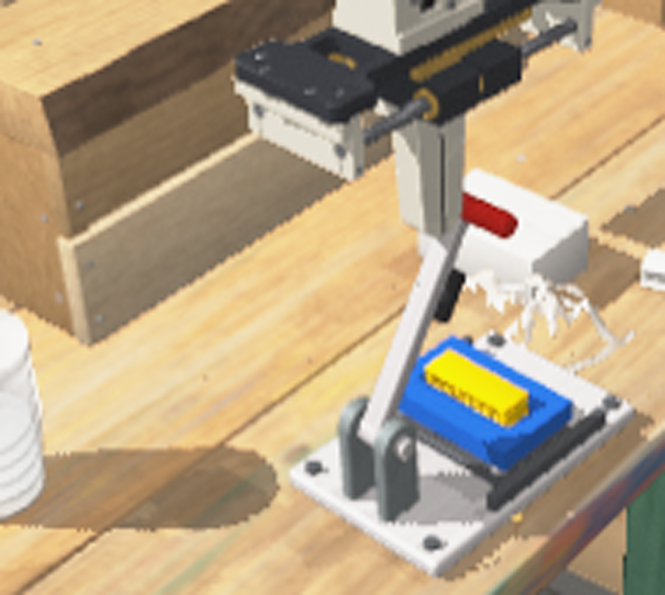

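Call:
{"name": "drive_tool", "arguments": {
  "increments": [
    [1, 0, 0, 0.7, 0, 0, 0],
    [1, 0, 0, 1.3, 0, 0, 0],
    [1, 0, 0, 1.3, 0, 0, 0],
    [1, -0.04, -0.5, 1.3, 0, 0, 0],
    [1, -0.06, -0.96, 1.2, 0, 0, 0],
    [1, -0.06, -1.0, 0.8, 0, 0, 0],
    [1, -0.07, -1.1, 0.5, 0, 0, 0],
    [1, -0.08, -1.28, 0.1, 0, 0, 0],
    [1, -0.11, -1.68, -0.24, 0, 0, 0],
    [1, -0.13, -2.04, -0.62, 0, 0, 0],
    [1, -0.15, -2.36, -1.04, 0, 0, 0],
    [1, -0.17, -2.63, -1.48, 0, 0, 0],
    [1, -0.18, -2.86, -1.96, 0, 0, 0],
    [1, -0.19, -3.03, -2.46, 0, 0, 0],
    [1, -0.2, -3.17, -2.97, 0, 0, 0],
    [1, -0.2, -3.17, -2.97, 0, 0, 0]
  ]
}}

```text
t: 13.62
tool_pos: [0.4657, -0.0535, 0.1144]
orientation: [-3.139, 0.104, 0.006]
force: [-1.1, 0.4, -0.4]
opening: 0.0008
```

```bash
python3 - <<'E'
from h import *
s=robot.read_state();print(s['t'],s['tool_pos'],s['orientation'],s['force'],s['opening'])
c=grab('scene','s9.png');cv2.imwrite('pics/s9z.png',cv2.resize(c['image'][120:290,100:290,::-1],None,fx=3.5,fy=3.5,interpolation=cv2.INTER_CUBIC))
E
```

```text
13.6167 [ 0.46573544 -0.0534885   0.11436357] [-3.13932482  0.10395142  0.00608799] [-1.06637287  0.3843353  -0.44698967] 0.000802358440950075
```

View pics/s9z.png

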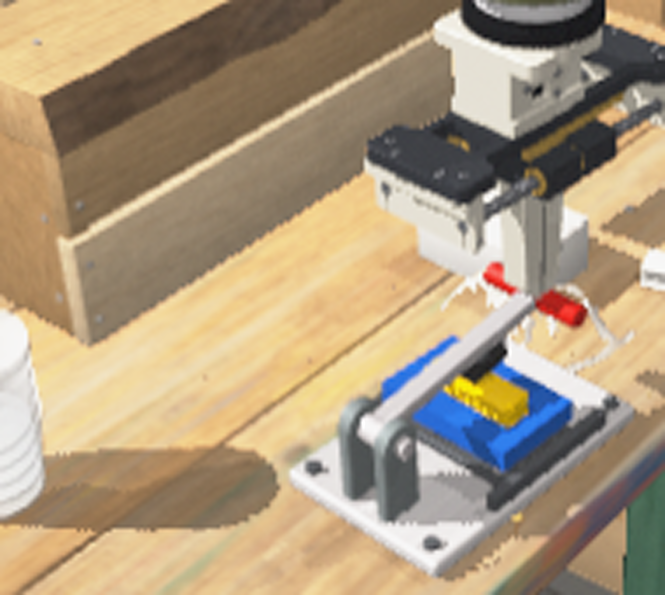

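Call:
{"name": "drive_tool", "arguments": {
  "increments": [
    [1, 0, -0.04, -0.2, 0, 0, 0],
    [1, 0, -0.08, -0.4, 0, 0, 0],
    [1, 0, -0.1, -0.52, 0, 0, 0],
    [1, 0, -0.1, -0.6, 0, 0, 0],
    [1, 0, -0.1, -0.66, 0, 0, 0],
    [1, 0, -0.1, -0.7, 0, 0, 0],
    [1, 0, -0.1, -0.7, 0, 0, 0]
  ]
}}

```text
t: 14.25
tool_pos: [0.4675, -0.0558, 0.1002]
orientation: [3.14, -0.102, -0.0]
force: [-1.1, 0.4, 1.4]
opening: 0.0005
```

Call:
{"name": "drive_tool", "arguments": {
  "increments": [
    [1, 0, 0, -0.05, 0, 0, 0],
    [1, 0, 0, -0.1, 0, 0, 0],
    [1, 0, 0, -0.1, 0, 0, 0]
  ]
}}

```text
t: 14.5
tool_pos: [0.4675, -0.056, 0.0977]
orientation: [3.14, -0.102, 0.0]
force: [-1.8, -0.2, 3.9]
opening: 0.0006
```

Call:
{"name": "drive_tool", "arguments": {
  "increments": [
    [1, 0, 0, -0.05, 0, 0, 0],
    [1, 0, 0, -0.08, 0, 0, 0],
    [1, 0, 0, -0.08, 0, 0, 0]
  ]
}}

```text
t: 14.75
tool_pos: [0.4678, -0.0561, 0.0973]
orientation: [3.139, -0.102, 0.0]
force: [-9.2, 0.3, 18.2]
opening: 0.0005
```

Call:
{"name": "drive_tool", "arguments": {
  "increments": [
    [1, 0, 0, -0.03, 0, 0, 0],
    [1, 0, 0, -0.03, 0, 0, 0]
  ]
}}

```text
t: 14.92
tool_pos: [0.4679, -0.056, 0.0971]
orientation: [3.139, -0.102, 0.001]
force: [-12.4, 2.1, 24.9]
opening: 0.0003
```

Call:
{"name": "drive_tool", "arguments": {
  "increments": [
    [1, 0, 0, 0.3, 0, 0, 0],
    [1, 0, 0, 1.5, 0, 0, 0],
    [1, 0, 0, 3, 0, 0, 0],
    [1, -1.0, 0, 4.5, 0, 0, 0],
    [1, -2.0, 0.5, 5.5, 0, 0, 0],
    [1, -3.0, 1, 6.0, 0, 0, 0],
    [1, -3.0, 1, 6.0, 0, 0, 0],
    [1, -3.0, 1, 6.0, 0, 0, 0],
    [1, -3.0, 1, 6.0, 0, 0, 0]
  ]
}}

```text
t: 15.67
tool_pos: [0.3928, -0.0309, 0.2444]
orientation: [3.14, -0.102, 0.001]
force: [1.0, -0.5, -1.2]
opening: 0.0007
```

```bash
python3 - <<'E'
from h import *
s=robot.read_state();print(s['t'],s['tool_pos'],s['orientation'],s['force'],s['opening'])
c=grab('wrist','w10.png')
cv2.imwrite('pics/w10z.png',cv2.resize(c['image'][20:220,100:412,::-1],None,fx=2.5,fy=2.5,interpolation=cv2.INTER_CUBIC))
c=grab('scene','s10.png');cv2.imwrite('pics/s10z.png',cv2.resize(c['image'][140:290,160:350,::-1],None,fx=4,fy=4,interpolation=cv2.INTER_CUBIC))
grab('top','t10.png')
E
```

```text
15.6667 [ 0.39281174 -0.03092499  0.24437672] [ 3.13978591e+00 -1.02047433e-01  8.44936053e-04] [ 1.000174   -0.46057586 -1.15525592] 0.0006788373044824749
```

View pics/w10z.png

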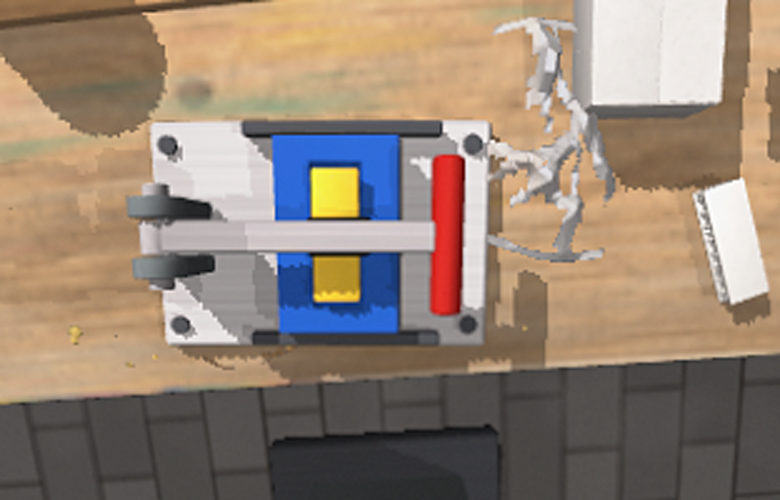

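View pics/s10z.png

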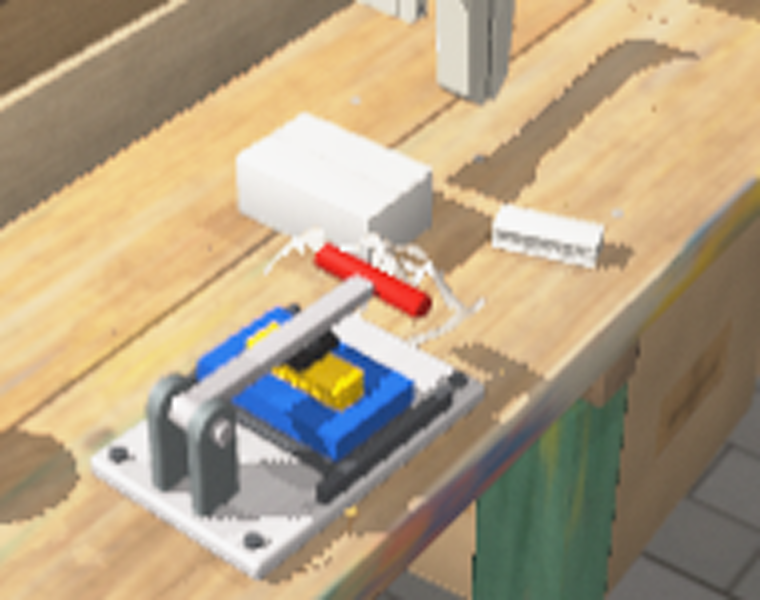

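```bash
python3 - <<'E'
from h import *
w=load('w10.png');t=load('t10.png');s=load('s10.png')
def red(c,b):
    hsv=cv2.cvtColor(c['image'],cv2.COLOR_RGB2HSV);m=cv2.inRange(hsv,(0,130,50),(8,255,255));z=np.zeros_like(m);x0,y0,x1,y1=b;z[y0:y1,x0:x1]=m[y0:y1,x0:x1]
    k=max(cv2.findContours(z,cv2.RETR_EXTERNAL,cv2.CHAIN_APPROX_NONE)[0],key=cv2.contourArea);return cv2.minAreaRect(k)
a=red(w,(250,60,310,170));b=red(s,(220,190,280,230));print(a,b);print(tri(w,[a[0]],s,[b[0]]))
try:
    c=red(t,(210,160,270,240));print(c,tri(w,[a[0]],t,[c[0]]))
except Exception as e: print(e)
E
```

```text
((278.41900634765625, 113.49781036376953), (12.427894592285156, 63.22016143798828), 1.5481576919555664) ((252.80001831054688, 209.90000915527344), (30.857738494873047, 6.260989665985107), 26.56505012512207)
[[ 0.46683443 -0.06020612  0.06612348  0.00225925]]
((246.8029022216797, 198.56175231933594), (5.675540924072266, 21.244932174682617), 4.39870548248291) [[ 0.47208961 -0.05962683  0.09894408  0.01009135]]
```

```bash
python3 -c "
from plant import robot
print(robot.read_state()['t'],robot.close_job())"
```

```text
the job is handed in; nothing more can be done
15.8167 None
```

The yellow cage is in the pocket and released, with the clamp down on its stop. I handed the job in at about 15.8 s; it reported no verdict.

What I did: I pushed the clamp further back, to about 2.03–2.05 rad by estimate, to make room for the gripper. I then gripped the cage with 10 N across its 22 mm. I lowered it into the pocket, which the cameras put about 2 mm to the fixture's +x of nest_mid. After letting go, I pushed the clamp over from the hinge side and pressed it down from above.

**Cage seated:**
- There was almost no force with its underside 4 mm below the rim.
- About 4 N came only 1.3 mm below the pocket floor's height; resting on the rim it would have read about 10 N.
- After release, two views showed it level and in line with the pocket. I did not press on it again.

**Clamp on its stop:**
- The force rose steeply from 4 to 25 N within 0.6 mm of travel.
- The fingertips were then 72.1 mm above the worktop, against 72.5 mm expected.
- Afterwards the handle measured 66 mm high from the wrist and scene views, against 65 mm nominal.
- A cross-check with the top camera disagreed, giving 99 mm. Its two sight lines missed each other by 10 mm and the handle looked cut off in that picture, so I set it aside.

By eye, the last pictures show the white cage and the carton where they were; I did not measure them. The arm was clear of everything when I handed in.

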